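Set the grinder's tool rest for the next job

ROBOT

A 6-joint arm with a two-finger parallel gripper is mounted at the origin on the work surface. World frame = base frame: x ahead of the robot, y to its left, z up, the work surface at z = 0. Lengths are in m, angles in rad, forces in N, time in s.
With the tool pointing down it reaches from about 0.35 to 0.775 m from the base axis. Payload 7.3 kg.
Tool frame: the origin (TCP) lies at the centre of the arm's flange, where the gripper is bolted on; the fingertips stand 178 mm ahead of it and the grasp point (between the pads) lies 159 mm ahead of it; z points along the fingers, y is the line along which they close (so a half turn about z gives the same grasp; the last joint's range is limited). The gripper opens to 92 mm and grips with 3 to 60 N. Pads are 19 mm wide; open, the fingers measure 130 mm over their backs; the gripper's body (75 mm by 190 mm) begins 47 mm behind the grasp point.
Start: joints at [1.126, 0.342, 1.524, -0, 1.275, -0.146], TCP at [0.155, 0.502, 0.405] pointing down, gripper open.
Joint ranges: [-2.53, 2.53], [-0.77, 2.02], [0.04, 2.7], [-1, 4.14], [0.28, 2.66], [-3.11, 3.11]. Speed limits (rad/s): [2.57, 2.57, 3.14, 3.14, 3.14, 3.14].

INTERFACE

Orientations are given as [roll, pitch, yaw] about the fixed x, y, z axes, in that order (R = Rz(yaw) Ry(pitch) Rx(roll)).
In Python, from cell import telemetry, vision, ticket gives the robot as it stands.
- The arm moves only by the shell command python3 -m crank 'ROWS' [FORCE]. ROWS is JSON, a list of rows, each a list of 5 numbers: the gripper command: -1 is shut, 1 is fully open, values between are in proportion, then the shift along the tool's x, y, z in mm, then the turn about the tool's z in rad. In form: [[fingers, dx, dy, dz, roll], ...]. A call has 1 to 12 rows; each row is the pose to reach, as a shift and turn from the pose commanded when the call began, along the tool's axes at that moment; what a row does not reach only later rows make up. A row lasts 1/12 s, in which the tool goes at most 41.7 mm and 7.16 degrees, less where a joint would pass 70% of its speed; a pose out of reach is approached as far as the arm can. A call with a gripper value outside its range is refused whole. The fingers move at their own pace and stop on an object; FORCE is the grip in N (left out, the last holds). Time passes only in rows, so rows that repeat a pose let the fingers close. It gives the time, the measured TCP pose, the force, the opening and the grip force at its end, in the units of the state.
- telemetry.observe(): the state, without advancing time (a new reading comes with each control period).
- vision.read_camera(name): name is "scene" or "top"; returns (picture, depth): 480x640x3 uint8, red, green, blue; 480x640 float32, m along the optical axis (not along the pixel's ray), 0 where there is no reading.
- vision.get_calibration(name): a dict with "camera_matrix" (3x3 intrinsics, pixels), "rvec" (rotation vector, rad) and "tvec" (3), from world to camera coordinates, as OpenCV has them. Camera axes: x right, y down, z forward; pixel columns grow to the right and rows downward; lengths in m; the calibration is good to about 2 mm. A picture is of the moment at which its call begins. get_calibration takes no time and is no camera call.
- ticket.hand_in(): hands the job in; it is judged then, once.
The state is a dict: "time": time; "qpos": joint angles; "qvel": joint speeds; "joint_efforts": joint torques, N m; "tool_pos": TCP position; "tool_rot": TCP orientation; "contact_force": force on the tool from outside, world axes, zero at the start; "torque": the same for the moment, N m; "opening": finger opening in m; "grip_force": force on a finger pad.
Only numpy, scipy, OpenCV 4.12 (cv2) and the standard library are available. Lean on these libraries where they do the work, as an engineer would, in place of code of your own. Each camera call takes 0.05 s, during which the arm holds its last target. There are 200 camera calls.

TASK

Set the grinder up for the next job, the tool lying in the yellow tray: a knife is ground on the wheel with the red band, scissors on the wheel with the grey band. Flip the orange cam lever over towards the wheels to free the tool rest, slide the rest along its rail until it is centred in front of that wheel, and flip the lever fully back towards the operator's side to lock it there. Leave the knife, the scissors, the cleaning stick and the oil bottle where they are.

Things in the scene. Friction and masses are not known exactly. Their poses are not given: they have to be found in the camera images.
- grinder: Double-ended grinder, fixed. Origin: on the bench under the motor's middle; x points away from the operator's (robot's) side, y along shaft and rail, z up. Base plate 340 x 540 x 12 mm; shaft 147 mm up at x = 0; motor 150 mm across, 200 mm long. Steel rail in front of both wheels: 500 mm long, x = -167 to -147 mm, top 118 mm up, a post at each end (y = -240, 240 mm).
- coarse_wheel: Grinding wheel with the red (coarse) abrasive band, 200 mm across, 50 mm wide, on one end of the shaft (which end varies), its centre plane 160 mm to one side of the motor's middle. Origin: wheel centre; y axis along the shaft, the same way as the grinder's y. Fixed, does not turn.
- fine_wheel: Grinding wheel with the grey (fine) abrasive band, same size, on the other end of the shaft. Origin: wheel centre; y axis along the shaft, the same way as the grinder's y. Fixed, does not turn.
- rest (a joint): Slide of the tool rest along the rail, m: 0 at the middle of the motor, grows towards the grinder's +y, stops at -0.19 and +0.19. Free, it needs about 3 N and stays where it is left; with the lever locked it is firmly clamped.
- rest_mid (a point): Middle of the top of the tool rest's aluminium table (70 mm along the rail, 52 mm deep, 6 mm thick), 140 mm above the bench, its far edge 4 mm short of the wheel. Below it a blue saddle 60 mm along the rail, from 172 to 128 mm on the operator's side of the shaft, its top 127 mm above the bench.
- lever_pivot (a point): Pivot of the orange cam lever, on the operator's side of the saddle, 110 mm above the bench, in line with the middle of the rest (60 mm on the operator's side of rest_mid). The pivot axis runs along the rail; the blue cheeks around it are 34 mm wide overall and reach 117 mm above the bench.
- lever_tip (a point): Point on the lever's paddle 95 mm from the pivot; the lever ends 103 mm from the pivot. Lever 14 mm wide (along the rail) and 9 mm thick, its last 34 mm a paddle 20 mm wide and 11 mm thick.
- lever (a joint): Angle of the cam lever, rad. 0 = locked: it leans to the operator (grinder's -x), 55 degrees above level. 0.96 = free: it leans 20 degrees past upright, towards the wheels. Stops at both ends. Over-centre cam: needs about 5 N at the tip to get past 0.2, then snaps to locked (below) or springs to about 0.72, where the rest is free (above).
- next_tray: Yellow plastic tray of the next job, 300 x 140 x 24 mm, long side along its x; origin under its centre. Fixed.
- done_tray: Blue plastic tray of finished work, same size; origin under its centre. Fixed.
- knife_mid (a point): Kitchen knife with a black handle, 235 mm long, lying in one of the trays; point near its middle. Loose.
- scissors_mid (a point): Pair of scissors with orange loop handles, 225 mm long, lying in the other tray; point at the pivot screw. Loose.
- stick_mid (a point): Bystander: tan rubber belt-cleaning stick 38 x 200 x 38 mm lying on the bench; point at its centre. Loose.
- bottle_mid (a point): Bystander: white oil bottle 52 mm across, 140 mm tall with a red cap, standing on the bench; point at its centre. Loose.
There are look-alikes about, which are no part of the job. There is more than one size of the part that bears scissors_mid; the job needs the larger. What is shaped like the part that bears knife_mid but pink is not meant.

How it is judged:
By the outcome, as a careful person would: the job done as asked, in the order asked, and still so for the second after the job is handed in, with the robot touching nothing.
It also fails if it takes over 58 s, if anything falls off the work surface, if the arm or the gripper's body presses on something with over 40 N, if the wrist force passes 120 N, or if a joint passes its speed limit or range.

## Working session

There is one attempt and no reset: what is moved stays moved. The work goes in short steps, Python scripts to look and compute and a shell command to move; the robot and the scene stay as the last step left them, time stands still between calls to the robot, and variables do not carry over. Pictures are saved under pics/ and viewed, at most 10 in all, crops included, and the job is handed in when it is done.

```bash
mkdir -p pics
cat > h.py <<'E'
import numpy as np, cv2
from cell import telemetry, vision, ticket
def cam(n):
    p,d=vision.read_camera(n); c=vision.get_calibration(n)
    K=np.array(c["camera_matrix"],float);R=cv2.Rodrigues(np.array(c["rvec"],float))[0];t=np.array(c["tvec"],float).ravel()
    return p,d,K,R,t
def world(d,K,R,t):
    v,u=np.mgrid[:480,:640]
    P=np.stack([(u-K[0,2])/K[0,0]*d,(v-K[1,2])/K[1,1]*d,d],-1)
    return (P-t)@R   # R^T (P-t)
E
python3 - <<'E'
from h import *
for n in("scene","top"):
    p,d,K,R,t=cam(n); cv2.imwrite(f"pics/{n}0.png",p[:,:,::-1]); np.savez(f"{n}0.npz",p=p,d=d,K=K,R=R,t=t)
    print(n,-R.T@t,R[2])
print(telemetry.observe())
E
```

```text
scene [1.21808622 0.41472296 1.26902458] [-0.53590346 -0.24460602 -0.80806892]
top [0.31601231 0.1129013  1.70558535] [ 0.11299537 -0.01430673 -0.99349251]
{'time': 0.1, 'qpos': array([ 1.12601192e+00,  3.42666759e-01,  1.52489529e+00, -4.42205379e-05,
        1.27536841e+00, -1.46016431e-01]), 'qvel': array([-0.00114001, -0.00132676, -0.00260806, -0.00044717,  0.00062759,
        0.00078446]), 'joint_efforts': array([ 2.36665393e-03, -4.31997728e+01, -2.44696230e+01,  7.20825372e-02,
        5.24606660e-02, -6.51111532e-05]), 'tool_pos': array([0.15447646, 0.50164754, 0.40411631]), 'tool_rot': array([-3.14026293e+00, -1.52810969e-04,  2.84283748e+00]), 'contact_force': array([ 0.01115346,  1.21777969, -0.22415848]), 'torque': array([-0.00297751, -0.02276826, -0.05472801]), 'grip_force': 0.0, 'opening': 0.09202765796634338}
```

View pics/scene0.png

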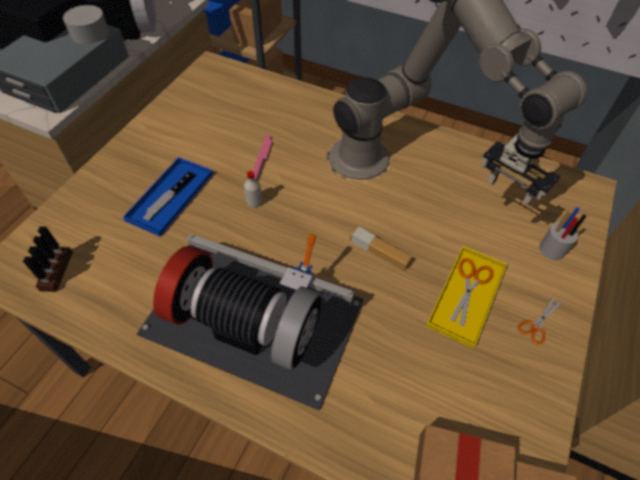

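View pics/top0.png

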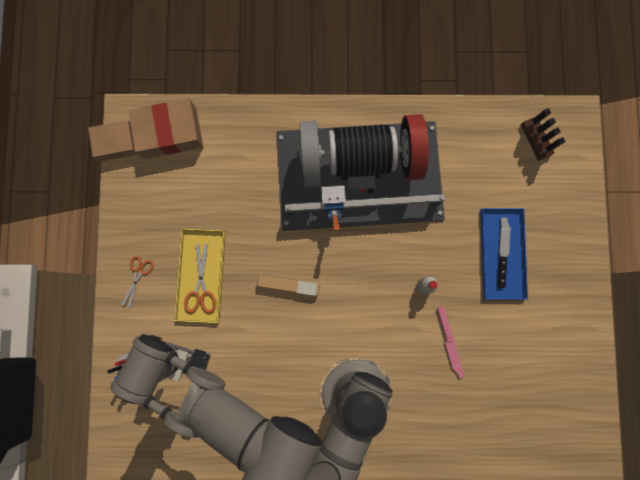

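Scene: scissors (large, orange loops) lie in the yellow tray (top px 200,280), the knife in the blue tray (503,250), so the job is the grey-band wheel (top px 311,153; scene 297,327). The red one (top 415,147) is wrong. Lever is orange at top (336,220) / scene (310,250). Look-alikes: small scissors (top 137,280) and pink knife (450,340) on the bench, knife block (541,135). The orange lever could only be mistaken for the scissors' handles.

Run:
```python
from h import *
from scipy.optimize import least_squares
out={}
for n in("scene","top"):
    z=np.load(n+"0.npz");p,d,K,R,t=[z[k] for k in"pdKRt"]
    W=world(d,K,R,t);hsv=cv2.cvtColor(p,cv2.COLOR_RGB2HSV);H,S,V=[hsv[...,i].astype(int) for i in range(3)]
    ok=d>0
    # bench height near the grinder
    near=(W[...,0]>.3)&(W[...,0]<1.0)&(abs(W[...,1])<.5)&ok
    print(n,"bench z",np.median(W[near&(W[...,2]<.03)][:,2]))
    rail=near&(abs(W[...,2]-.118)<.006)&(S<70)&(V>100)
    l,lab,st,ce=cv2.connectedComponentsWithStats(rail.astype(np.uint8))
    for i in np.argsort(-st[1:,4])[:3]+1:
        q=W[lab==i]; (c,sz,a)=cv2.minAreaRect((q[:,:2]*1000).astype(np.float32)); print(" rail",st[i],c,sz,a)
    for nm,m in(("red",((H<6)|(H>172))&(S>130)),("orange",(H>=6)&(H<14)&(S>150)),("blue",(H>100)&(H<125)&(S>100))):
        m=m&near&(W[...,2]>.06)&(W[...,0]>.4)
        l,lab,st,ce=cv2.connectedComponentsWithStats(m.astype(np.uint8))
        for i in np.argsort(-st[1:,4])[:2]+1:
            q=W[lab==i]; 
            if len(q)>5: print(" ",nm,st[i],"mean",q.mean(0).round(4),"min",q.min(0).round(3),"max",q.max(0).round(3))
    m=near&(W[...,2]>.225)&(W[...,2]<.26)&(W[...,0]>.45)
    l,lab,st,ce=cv2.connectedComponentsWithStats(m.astype(np.uint8))
    for i in range(1,l):
        if st[i,4]>20: q=W[lab==i]; print("  top>.225",st[i],q.mean(0).round(4),q[:,2].max().round(3))
    m=near&(abs(W[...,2]-.140)<.005)&(S<70)&(V>100)
    l,lab,st,ce=cv2.connectedComponentsWithStats(m.astype(np.uint8))
    for i in np.argsort(-st[1:,4])[:3]+1:
        q=W[lab==i]; print("  table?",st[i],q.mean(0).round(4),cv2.minAreaRect((q[:,:2]*1000).astype(np.float32)))
z=np.load("top0.npz");a=z["p"][110:240,270:450,::-1];b=np.load("scene0.npz")["p"][220:320,230:370,::-1]
cv2.imwrite("pics/c1.png",np.hstack([cv2.resize(a,(400,289),interpolation=2),cv2.resize(b,(400,289),interpolation=2)]))
```

```text
scene bench z 0.0010219179816682211
 rail [187 234 101  41 691] (610.8969116210938, -122.35101318359375) (23.847942352294922, 305.8661193847656) 3.5941407680511475
 rail [313 278  39  20 266] (591.5473022460938, 166.59133911132812) (24.416370391845703, 108.95288848876953) 2.535552740097046
 rail [301 265   5   6  20] (570.7889404296875, 66.97565460205078) (21.919010162353516, 10.968366622924805) 26.965688705444336
  red [ 154  247   58   77 1645] mean [ 0.8031 -0.1677  0.217 ] min [ 0.675 -0.2    0.076] max [ 0.873 -0.142  0.252]
  orange [303 233  13  33 179] mean [0.5345 0.0678 0.1637] min [0.51  0.055 0.115] max [0.563 0.076 0.2  ]
  orange [161 246  28  27  46] mean [ 0.7489 -0.2     0.2383] min [ 0.698 -0.204  0.213] max [ 0.804 -0.196  0.25 ]
  blue [305 267   6   7  20] mean [0.5758 0.0853 0.1218] min [0.56  0.079 0.114] max [0.589 0.095 0.13 ]
  blue [295 267   6   4  10] mean [0.5846 0.0583 0.1257] min [0.574 0.053 0.117] max [0.59  0.067 0.132]
  top>.225 [ 156  247   45   46 1035] [ 0.7783 -0.1706  0.2393] 0.252
  top>.225 [ 277  288   40   53 1116] [0.7572 0.1466 0.2397] 
[... 778 characters left out ...]
71.605712890625, 72.14495086669922) (9.469099998474121, 9.996549606323242) 88.49140930175781
  red [ 404  115   24   65 1105] mean [ 0.7517 -0.1736  0.2249] min [ 0.669 -0.203  0.127] max [ 0.858 -0.143  0.254]
  orange [333 216   7  15  75] mean [0.5295 0.0686 0.1705] min [0.507 0.058 0.118] max [0.56  0.076 0.2  ]
  blue [325 204  18  16 138] mean [0.584  0.0725 0.1204] min [0.552 0.045 0.084] max [0.598 0.099 0.134]
  top>.225 [408 118  21  43 719] [ 0.7679 -0.1723  0.2392] 0.254
  top>.225 [300 125  20  44 718] [0.7467 0.1451 0.2396] 0.255
  table? [321 186  24  18 302] [0.6242 0.0756 0.1394] ((624.8154296875, 75.08058166503906), (51.75392150878906, 69.81009674072266), 2.770763397216797)
```

View pics/c1.png

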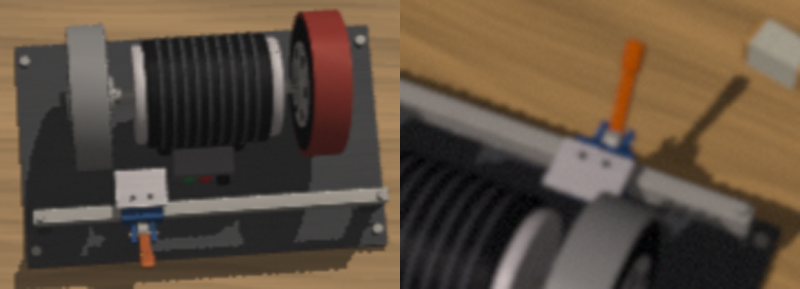

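Crop confirms: grey wheel on the left (+y), rest just right of it, orange lever leaning to the operator, locked. Fit: grinder origin ≈ (0.761, -0.014), yaw 0.067; rest ≈ 0.0975, target 0.160; pivot (0.565, 0.071), with table size and heights consistent. I go above the lever with the fingers straddling it along the rail.

```bash
python3 -m crank '[[1,0,0,-45,0],[1,0,0,-50,0],[1,-473,-310,-50,-0.366],[1,-473,-310,-50,-0.366],[1,-473,-310,-50,-0.366],[1,-473,-310,-50,-0.366],[1,-473,-310,-50,-0.366],[1,-473,-310,-50,-0.366],[1,-473,-310,-50,-0.366],[1,-473,-310,-50,-0.366],[1,-473,-310,-50,-0.366],[1,-473,-310,-50,-0.366]]' 20
cat > s.py <<'E'
from h import *
s=telemetry.observe();o=np.array([.761,-.014]);a=.067
A=np.array([[np.cos(a),np.sin(a)],[-np.sin(a),np.cos(a)]])
print("t",round(s["time"],2),"grinder-frame grasp",(A@(s["tool_pos"][:2]-o)).round(4),"z",round(s["tool_pos"][2]-.159,4),"rot",s["tool_rot"].round(4),"F",(s["contact_force"]).round(1),"op",round(s["opening"],4),"g",round(s["grip_force"],1))
E
python3 s.py
```

```text
time: 1.1
tool_pos: [0.4128, 0.1894, 0.455]
tool_rot: [3.141, 0.001, -3.074]
contact_force: [0.2, 0.6, 0.8]
opening: 0.092
grip_force: 0.0
t 1.1 grinder-frame grasp [-0.3338  0.2262] z 0.296 rot [ 3.1412e+00  8.0000e-04 -3.0744e+00] F [0.2 0.6 0.8] op 0.092 g 0.0
```

```bash
python3 -m crank '[[1,-95,-129,0,0],[1,-95,-129,0,0],[1,-95,-129,0,0],[1,-95,-129,0,0],[1,-95,-129,0,0],[1,-95,-129,0,0],[1,-95,-129,0,0]]'; python3 s.py
python3 - <<'E'
from h import *
p,d,K,R,t=cam("scene"); cv2.imwrite("pics/a1.png",cv2.resize(p[150:330,200:440,::-1],(800,600)))
E
```

```text
time: 1.68
tool_pos: [0.5152, 0.0691, 0.4545]
tool_rot: [3.141, -0.001, -3.075]
contact_force: [-0.6, -0.3, -0.9]
opening: 0.0922
grip_force: 0.0
t 1.68 grinder-frame grasp [-0.2397  0.0994] z 0.2955 rot [ 3.1411e+00 -8.0000e-04 -3.0748e+00] F [-0.6 -0.3 -0.9] op 0.0922 g 0.0
```

View pics/a1.png

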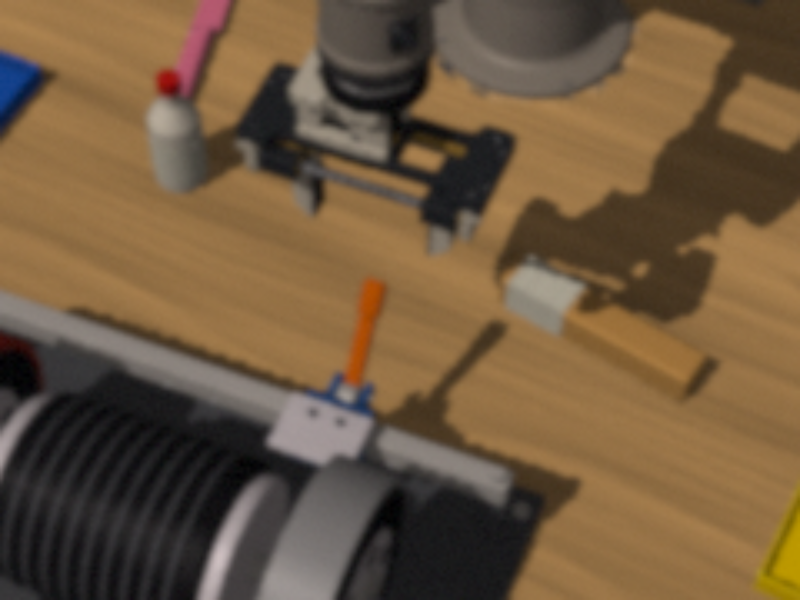

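The gripper is above the lever, its fingers (crop 305,190 and 440,235) straddling the paddle (372,290) along the rail. I go down and grip.

```bash
python3 -m crank '[[1,0,-1,40,0],[1,0,-1,80,0],[1,0,-1,115,0],[1,0,-1,115,0],[-0.3,0,-1,115,0],[-0.3,0,-1,115,0],[-0.8,0,-1,115,0],[-0.8,0,-1,115,0],[-0.8,0,-1,115,0],[-0.8,0,-1,115,0],[-0.8,0,-1,115,0],[-0.8,0,-1,115,0]]' 20; python3 s.py
```

```text
time: 2.73
tool_pos: [0.5155, 0.0679, 0.34]
tool_rot: [3.142, 0.0, -3.075]
contact_force: [0.1, 0.1, 0.2]
opening: 0.0432
grip_force: 0.0
t 2.73 grinder-frame grasp [-0.2394  0.0981] z 0.181 rot [ 3.1415e+00  3.0000e-04 -3.0745e+00] F [0.1 0.1 0.2] op 0.0432 g 0.0
```

```bash
python3 -m crank '[[-1,0,0,0,0],[-1,0,0,0,0],[-1,0,0,0,0],[-1,0,0,0,0],[-1,0,0,0,0],[-1,0,0,0,0],[-1,0,0,0,0]]' 20; python3 s.py
```

```text
time: 3.32
tool_pos: [0.5156, 0.0671, 0.3397]
tool_rot: [-3.14, -0.0, -3.074]
contact_force: [-0.9, -5.5, 0.4]
opening: 0.0201
grip_force: 20.0
t 3.32 grinder-frame grasp [-0.2394  0.0974] z 0.1807 rot [-3.1398e+00 -2.0000e-04 -3.0745e+00] F [-0.9 -5.5  0.4] op 0.0201 g 20.0
```

Gripped: opening 20.1 mm is the paddle width. Next, the arc over to free.

```bash
python3 -m crank '[[-1,-4,0,-3,0],[-1,-9,0,-5.5,0],[-1,-18.5,0,-10,0],[-1,-28.5,0,-13,0],[-1,-39,0,-15,0],[-1,-49,0,-15.5,0],[-1,-60,0,-15,0],[-1,-70,0,-13,0],[-1,-75,0,-11.5,0],[-1,-75,0,-11.5,0],[-1,-75,0,-11.5,0]]' 20; python3 s.py
```

```text
time: 4.23
tool_pos: [0.5907, 0.0726, 0.3515]
tool_rot: [-3.141, 0.001, -3.075]
contact_force: [1.3, -3.3, 3.2]
opening: 0.0192
grip_force: 20.0
t 4.23 grinder-frame grasp [-0.1641  0.0978] z 0.1925 rot [-3.1409e+00  1.0000e-03 -3.0745e+00] F [ 1.3 -3.3  3.2] op 0.0192 g 20.0
```

Lever over, small forces. Now the slide by +62 mm.

```bash
python3 -m crank '[[-1,0,4,0,0],[-1,0,11,0,0],[-1,0,18,0,0],[-1,0,25,0,0],[-1,0,32,0,0],[-1,0,39,0,0],[-1,0,46,0,0],[-1,0,53,0,0],[-1,0,59,0,0],[-1,0,62,0,0],[-1,0,62,0,0],[-1,0,62,0,0]]' 20; python3 s.py
python3 - <<'E'
from h import *
o=np.array([.761,-.014]);a=.067
A=np.array([[np.cos(a),np.sin(a)],[-np.sin(a),np.cos(a)]])
for n in("scene","top"):
    p,d,K,R,t=cam(n);W=world(d,K,R,t);hsv=cv2.cvtColor(p,cv2.COLOR_RGB2HSV);S,V=hsv[...,1],hsv[...,2]
    g=(W[...,:2]-o)@A.T
    reg=(d>0)&(g[...,0]>-.17)&(g[...,0]<-.1)&(g[...,1]>.05)&(g[...,1]<.25)
    for nm,m in(("table",reg&(abs(W[...,2]-.14)<.006)&(S<80)&(V>80)),("wheel",(d>0)&(W[...,2]>.225)&(W[...,2]<.26)&(abs(g[...,0])<.07)&(g[...,1]>.1)&(g[...,1]<.2))):
        l,lab,st,ce=cv2.connectedComponentsWithStats(m.astype(np.uint8));
        if l<2: continue
        i=1+np.argmax(st[1:,4]);q=g[lab==i];print(n,nm,len(q),q.mean(0).round(4),"y range",np.percentile(q[:,1],[1,99]).round(4))
    cv2.imwrite(f"pics/b_{n}.png",cv2.resize(p[150:330,200:440,::-1] if n=="scene" else p[100:280,220:460,::-1],(400,300)))
cv2.imwrite("pics/b.png",np.hstack([cv2.imread("pics/b_scene.png"),cv2.imread("pics/b_top.png")]))
E
```

```text
time: 5.23
tool_pos: [0.586, 0.1364, 0.3516]
tool_rot: [3.14, 0.001, -3.073]
contact_force: [-0.1, 0.1, 5.2]
opening: 0.0193
grip_force: 20.0
t 5.23 grinder-frame grasp [-0.1646  0.1618] z 0.1926 rot [ 3.1399e+00  7.0000e-04 -3.0734e+00] F [-0.1  0.1  5.2] op 0.0193 g 20.0
scene table 320 [-0.1381  0.1614] y range [0.1273 0.1963]
scene wheel 1124 [0.0074 0.1603] y range [0.1341 0.1846]
top wheel 652 [0.0007 0.1598] y range [0.1343 0.1852]
```

View pics/b.png

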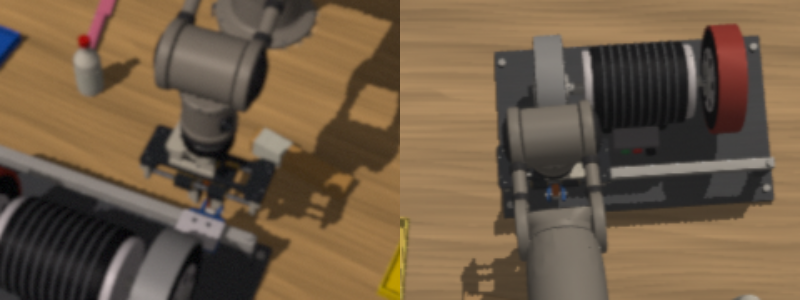

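The table (left view, 200,225) stands before the grey wheel, about 1.5 mm too far to +y (0.1615 vs 0.160). I nudge it back.

```bash
python3 -m crank '[[-1,0,-1,0,0],[-1,0,-1.5,0,0],[-1,0,-1.5,0,0],[-1,0,-1.5,0,0]]' 20; python3 s.py
```

```text
time: 5.67
tool_pos: [0.5861, 0.1352, 0.3516]
tool_rot: [3.139, 0.001, -3.074]
contact_force: [-0.3, 2.8, 4.5]
opening: 0.0193
grip_force: 20.0
t 5.67 grinder-frame grasp [-0.1646  0.1605] z 0.1926 rot [ 3.1389e+00  8.0000e-04 -3.0735e+00] F [-0.3  2.8  4.5] op 0.0193 g 20.0
```

```bash
cat > m.py <<'E'
from h import *
o=np.array([.761,-.014]);a=.067
A=np.array([[np.cos(a),np.sin(a)],[-np.sin(a),np.cos(a)]])
def edges(g,m):
    q=g[m]; b=((q[:,0])/.006).astype(int); lo=[];hi=[]
    for k in np.unique(b):
        y=q[b==k,1]
        if len(y)>15: lo.append(y.min());hi.append(y.max())
    return np.median(lo),np.median(hi)
r=[]
for k in range(5):
    p,d,K,R,t=cam("scene");W=world(d,K,R,t);hsv=cv2.cvtColor(p,cv2.COLOR_RGB2HSV);S,V=hsv[...,1],hsv[...,2]
    g=(W[...,:2]-o)@A.T
    T=(d>0)&(g[...,0]>-.15)&(g[...,0]<-.105)&(g[...,1]>.05)&(g[...,1]<.25)&(abs(W[...,2]-.14)<.006)&(S<80)&(V>80)
    Wh=(d>0)&(W[...,2]>.225)&(W[...,2]<.26)&(abs(g[...,0])<.07)&(g[...,1]>.1)&(g[...,1]<.2)
    r.append([*edges(g,T),*edges(g,Wh),g[T][:,1].mean(),g[Wh][:,1].mean()])
r=np.mean(r,0);print("table",r[:2].round(4),"mid",r[:2].mean().round(4),"wheel",r[2:4].round(4),"mid",r[2:4].mean().round(4),"means",r[4:].round(4))
E
python3 m.py
```

```text
table [0.1262 0.1955] mid 0.1608 wheel [0.1339 0.1846] mid 0.1592 means [0.1603 0.1603]
```

```bash
python3 -m crank '[[-1,0,-0.7,0,0],[-1,5,-0.7,-1.5,0],[-1,15,-0.7,-3.5,0],[-1,26,-0.7,-4,0],[-1,36,-0.7,-3.5,0],[-1,46,-0.7,-1.5,0],[-1,56,-0.7,1.5,0],[-1,66,-0.7,6,0],[-1,75,-0.7,11.5,0],[-1,76.5,-0.7,12,0],[-1,76.5,-0.7,12,0],[-1,76.5,-0.7,12,0]]' 20; python3 s.py; python3 m.py
```

```text
time: 6.92
tool_pos: [0.5098, 0.1287, 0.3392]
tool_rot: [3.14, 0.001, -3.074]
contact_force: [2.3, 5.9, 1.0]
opening: 0.0198
grip_force: 20.0
t 6.92 grinder-frame grasp [-0.2411  0.1592] z 0.1802 rot [ 3.1396e+00  1.0000e-03 -3.0739e+00] F [2.3 5.9 1. ] op 0.0198 g 20.0
table [0.1247 0.194 ] mid 0.1594 wheel [0.1341 0.1846] mid 0.1593 means [0.1589 0.1603]
```

Locked and centred to within about 1 mm. Open (partway, then fully), rise straight up and move away.

```bash
python3 -m crank '[[0.2,0,0,0,0],[0.2,0,0,0,0],[0.2,0,0,0,0],[0.2,0,0,0,0],[0.2,0,0,0,0],[0.2,0,0,-20,0],[0.2,0,0,-50,0],[0.2,0,0,-90,0],[0.2,0,0,-125,0],[0.2,30,0,-130,0],[0.2,70,0,-130,0],[0.2,90,0,-130,0]]'; python3 -m crank '[[0.2,0,35,0,0],[0.2,0,75,0,0],[0.2,0,110,0,0],[0.2,0,110,0,0],[0.2,0,110,0,0]]'; python3 s.py; python3 m.py
python3 - <<'E'
from h import *
from m import A,o
q=[]
for n in("scene","top"):
    p,d,K,R,t=cam(n);W=world(d,K,R,t);H,S,V=cv2.split(cv2.cvtColor(p,cv2.COLOR_RGB2HSV))
    g=(W[...,:2]-o)@A.T
    m=(d>0)&(H>=5)&(H<15)&(S>150)&(W[...,2]>.11)&(W[...,2]<.23)&(g[...,0]>-.28)&(g[...,0]<-.12)&(abs(g[...,1]-.16)<.03)
    x=g[m][:,0];z=W[m][:,2]
    if m.sum()>10: print(n,m.sum(),"lever x",x.min(),x.max(),"z max",z.max(),"y",g[m][:,1].mean(),"angle",np.degrees(np.arctan2((z-.11).mean(),(-.19-x).mean())))
    q.append(cv2.resize(p[:,:,::-1],(400,300),interpolation=cv2.INTER_AREA))
cv2.imwrite("pics/end.png",np.hstack(q))
E
```

```text
time: 8.17
tool_pos: [0.4174, 0.1212, 0.4697]
tool_rot: [3.142, -0.0, -3.074]
contact_force: [0.6, 1.0, 0.3]
opening: 0.055
grip_force: 0.0
time: 8.58
tool_pos: [0.4124, 0.2325, 0.469]
tool_rot: [-3.141, -0.001, -3.071]
contact_force: [1.0, -1.0, 0.0]
opening: 0.0554
grip_force: 0.0
t 8.58 grinder-frame grasp [-0.3314  0.2693] z 0.31 rot [-3.1413e+00 -5.0000e-04 -3.0711e+00] F [ 1. -1.  0.] op 0.0554 g 0.0
table [0.1251 0.1941] mid 0.1596 wheel [0.134  0.1846] mid 0.1593 means [0.1587 0.1604]
table [0.1248 0.1942] mid 0.1595 wheel [0.134  0.1845] mid 0.1593 means [0.1588 0.1603]
scene 194 lever x -0.2493191095368485 -0.19202229077896918 z max 0.2002350356496885 y 0.16004061788811477 angle 58.3327571937443
top 84 lever x -0.2500632604507396 -0.19374778965515585 z max 0.19924022847962433 y 0.16072955931984878 angle 58.38745583364106
```

View pics/end.png

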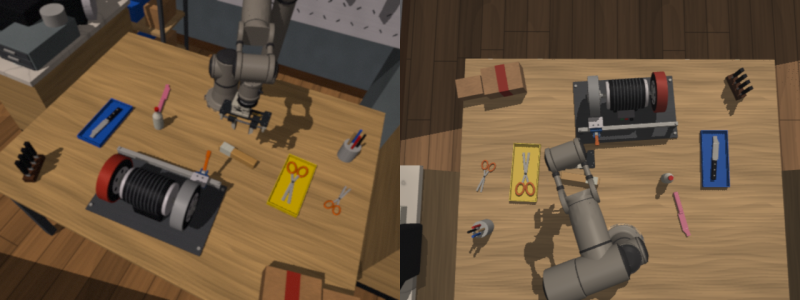

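The rest stands before the grey wheel, the lever leans back to the operator, and everything else is in place. I check the lever angle against the initial locked picture, which has the same surface bias.

Run:
```python
from h import *
o=np.array([.761,-.014]);a=.067
A=np.array([[np.cos(a),np.sin(a)],[-np.sin(a),np.cos(a)]])
for n in("scene","top"):
    f=np.load(n+"0.npz");p,d,K,R,t=[f[k] for k in"pdKRt"];W=world(d,K,R,t);H,S,V=cv2.split(cv2.cvtColor(p,cv2.COLOR_RGB2HSV))
    g=(W[...,:2]-o)@A.T
    m=(d>0)&(H>=5)&(H<15)&(S>150)&(W[...,2]>.11)&(W[...,2]<.23)&(g[...,0]>-.28)&(g[...,0]<-.12)&(abs(g[...,1]-.0975)<.03)
    x=g[m][:,0];z=W[m][:,2]
    print(n,m.sum(),x.min(),x.max(),z.max(),np.degrees(np.arctan2((z-.11).mean(),(-.19-x).mean())))
```

```text
scene 190 -0.2461464095181465 -0.19159540879909473 0.20023454057820106 60.20183694711486
top 76 -0.24829246274127725 -0.19438437771649975 0.19974065428938423 59.655278092959925
```

The angle matches the initial locked state, so I hand in.

```bash
python3 -c "
from cell import ticket
print(ticket.hand_in())"
```

```text
the job is handed in; nothing more can be done
None
```

The yellow tray held the scissors, so I freed the lever, slid the rest to within about 1 mm of the grey wheel's centre, locked the lever back at its starting angle, and handed the job in at about 9 s; everything else stayed in place.

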